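Load a board under the drilling-jig bridge and lock it with the turn-button

TASK

Load the pine board into the drilling jig: slide it flat along the fence and in under the metal bridge until its leading end is right up against the end stop and its long side is snug against the fence. Then swing the wooden turn-button fully across behind the board so it cannot back out, and leave the other things on the bench where they are.

Things in the scene. Friction and masses are not known exactly. Their poses are not given: they have to be found in the camera images.
- jig: Fixed drilling jig: grey panel 250 x 480 mm, 18 mm thick. Origin on the table; panel spans x -100..150, y -240..240 mm. 'Jig' numbers here are mm in its axes. The board is fed along jig -y. An aluminium fence runs along its whole -x edge, the one near the robot: guiding face at jig x=-70, looking to +x, top z=48.
- bridge_entry (a point): Middle of the lane on the panel at the bridge's entry edge, jig (-36, -45, 18). The bridge is a rigid flat aluminium plate, jig x -100..28, y -110..-45, underside z=50, top z=62 (two bushings rise to 69), carried by the fence and by a leg at x -2..28: the lane below is 68 mm wide (x -70..-2) and 32 mm high.
- stop_face (a point): Centre of the end stop's face that looks to +y, jig (-35, -200, 30). The stop is a fixed plywood block at x -70..0, y -225..-200, top z=48.
- board: Loose plain pine board 60 x 200 x 24 mm (x, y, z), about 0.17 kg. Origin at the centre of its underside, long axis y. It starts flat on the jig panel on the +y side of the bridge, askew and off the fence. Loaded, its origin is at about jig (-40, -100, 18) mm and it reaches from y=-200 to y=0, so its last 45 mm stick out of the bridge on the +y side.
- board_front (a point): Centre of the board's leading end face (its -y end), at mid thickness.
- board_rear (a point): Centre of the board's trailing end face (its +y end), at mid thickness. Pushing here slides the board.
- turn_button (a joint): Angle (rad) of the turn-button, a dark wooden bar on a vertical pivot. 0 = closed: bar along jig -x across the lane, its -y side at jig y=5, 5 mm behind the loaded board. Opens clockwise from above (pi/2 = along jig +y) to 2.4; starts at 1.6 to 2.1. Light friction (0.06 N m), no spring, stays where left. A board not pushed home blocks it.
- button_pivot (a point): The turn-button's fixed pivot axis, at the top of the bar: jig (110, 18, 41.5) mm. The bolt head there stands up to z=50.
- button_tip (a point): Free end of the turn-button, top face centre line, 155 mm from the pivot. The bar is 26 mm wide, 22 mm thick, at jig z 19.5..41.5.
- offcut: Bystander on the jig panel: wood offcut 50 x 36 x 24 mm. Origin: centre of underside.
- screw_tin: Bystander on the jig panel: closed steel tin, 42 mm across, 32 mm high. Origin: centre of underside.
- glue: Bystander: glue bottle, 60 mm across, 170 mm high. Origin: centre of underside.
- tape_roll: Bystander: flat-lying roll of tape, 90 mm across, 24 mm high. Origin: centre of underside.
- jar: Bystander: glass jar, 70 mm across, 90 mm high. Origin: centre of underside.
Things that resemble listed ones, but are neither listed nor needed, are in the scene too. Leave any green or red look-alike of the board alone.

How it is judged:
By the outcome, as a careful person would: the job done as asked, in the order asked, and still so for the second after the job is handed in, with the robot touching nothing.
It also fails if it takes over 64 s, if anything falls off the work surface, if the arm or the gripper's body presses on something with over 40 N, if the wrist force passes 120 N, or if a joint passes its speed limit or range.

ROBOT

A 7-joint arm with a two-finger parallel gripper is mounted at the origin on the work surface. World frame = base frame: x ahead of the robot, y to its left, z up, the work surface at z = 0. Lengths are in m, angles in rad, forces in N, time in s.
With the tool pointing down it reaches from about 0.4 to 0.875 m from the base axis. Payload 19.3 kg.
Tool frame: the origin (TCP) lies on the centre line of the jaws, within the pads' length; the fingertips stand 14 mm ahead of it and the grasp point (between the pads) lies 5 mm behind it (bot.tip_extent is the distance from the TCP to the fingertips, in m); z points along the fingers, y is the line along which they close (so a half turn about z gives the same grasp; the last joint's range is limited). The gripper opens to 85 mm and grips with 20 to 120 N. Pads are 22 mm wide; open, the fingers measure 114 mm over their backs; the gripper's body (76 mm by 85 mm) begins 54 mm behind the grasp point. The pads swing forward as they close: fully open they stand 13 mm farther back than shut.
Start: joints at [1.037, 0.521, -0.036, 1.599, 0.021, 1.021, -0.113], TCP at [0.28, -0.559, 0.245] pointing down, gripper open.
Joint ranges: [-2.91, 2.91], [-0.3, 2.13], [-1.5, 1.42], [0.17, 2.43], [-1.26, 4.41], [0.16, 1.93], [-2.52, 2.52]. Speed limits (rad/s): [1.89, 1.89, 2.39, 2.39, 3.01, 3.01, 3.01].

INTERFACE

Orientations are given as [roll, pitch, yaw] about the fixed x, y, z axes, in that order (R = Rz(yaw) Ry(pitch) Rx(roll)).
In Python, from workcell import monitor, grab_frame, camera_model, bot gives the robot as it stands.
- The arm moves only by the tool move_arm, never from a script. Its argument "moves" is a list of rows, each a list of 4 numbers: the shift along the world's x, y, z in mm, then the turn about the world's z in rad. A call has 1 to 12 rows; each row is the pose to reach, as a shift and turn from the pose commanded when the call began; what a row does not reach only later rows make up. A row lasts 1/8 s, in which the tool goes at most 62.5 mm and 10.7 degrees, less where a joint would pass 70% of its speed; a pose out of reach is approached as far as the arm can. A call with a gripper value outside its range is refused whole. "gripper" is the opening, from 0 (shut) to 1 (fully open), set as the call begins (left out, the last holds). The fingers move at their own pace and stop on an object; "newtons" is the grip in N (left out, the last holds). Time passes only in rows, so rows that repeat a pose let the fingers close. It gives the time, the measured TCP pose, the force, the opening and the grip force at its end, in the units of the state.
- monitor.observe(): the state, without advancing time (a new reading comes with each control period).
- grab_frame(name): name is "scene" or "side" or "wrist"; returns the picture (480x640x3 uint8, blue, green, red); there is no depth.
- camera_model(name): a dict with "vfov" (degrees; the focal length in pixels is half the picture's height over the tangent of half this angle, whatever the lens; pixels are square), "cx", "cy" (the principal point, pixels), "R" (3x3) and "t" (3): a world point X has camera coordinates R X + t; the wrist camera has in their place "T_tool_cam" (4x4, takes a point from camera to tool coordinates, whose origin is the TCP and whose axes are the flange's). Camera axes: x right, y down, z forward; pixel columns grow to the right and rows downward; lengths in m; the calibration is good to about 2 mm. A picture is of the moment at which its call begins: read the wrist's pose just before it. camera_model takes no time and is no camera call.
- bot.job_done(): hands the job in; it is judged then, once.
The state is a dict: "clock": time; "qpos": joint angles; "qd": joint speeds; "joint_efforts": joint torques, N m; "position": TCP position; "tool_rot": TCP orientation; "force": force on the tool from outside, world axes, zero at the start; "moment": the same for the moment, N m; "grip_width": finger opening in m; "finger_force": force on a finger pad.
Only numpy, scipy, OpenCV 4.12 (cv2) and the standard library are available. Lean on these libraries where they do the work, as an engineer would, in place of code of your own. Each camera call takes 0.05 s, during which the arm holds its last target. There are 200 camera calls.

## Working session

There is one attempt and no reset: what is moved stays moved. The work goes in short steps, Python scripts to look and compute and a tool call to move; the robot and the scene stay as the last step left them, time stands still between calls to the robot, and variables do not carry over. Pictures are saved under pics/ and viewed, at most 10 in all, crops included, and the job is handed in when it is done.

Besides the shell and the picture viewer there is one more tool, called after "Call:" by a JSON object that holds its "fn" and its "kwargs", one argument or row to a line. move_arm: Moves the arm, as the interface text tells. Its arguments: {"type":"object","properties":{"moves":{"type":"array","items":{"type":"array","items":{"type":"number"}}},"gripper":{"type":"number"},"newtons":{"type":"number"}},"required":["moves"]}

```bash
mkdir -p pics; python3 - <<'E'
from workcell import monitor, grab_frame, camera_model, bot
import cv2
for n in("scene","side"):
    cv2.imwrite(f"pics/{n}0.png",grab_frame(n)); print(n,camera_model(n))
s=monitor.observe(); print(s); print(camera_model("wrist"),bot.tip_extent)
E
```

```text
scene {'vfov': 55.426058285131724, 'cx': 328.31975973146683, 'cy': 239.4599640611084, 'R': array([[ 0.65669763,  0.75406796, -0.01139016],
       [ 0.63241803, -0.55885825, -0.53639994],
       [-0.41084749,  0.34504923, -0.84388706]]), 't': array([-0.29033295, -0.26716616,  1.27161274])}
side {'vfov': 57.50255126387547, 'cx': 316.68184433300513, 'cy': 234.30279659714446, 'R': array([[-0.70499462, -0.70897335,  0.01842193],
       [-0.44502531,  0.42200439, -0.7898511 ],
       [ 0.55220925, -0.56503901, -0.61302192]]), 't': array([0.3133958 , 0.24703099, 0.77536847])}
{'clock': 0.1, 'qpos': array([ 1.03678501,  0.52193167, -0.0363311 ,  1.59994484,  0.021249  ,
        1.02109041, -0.11278818]), 'qd': array([-0.00096839, -0.00085086,  0.00109112, -0.00204934, -0.00021271,
        0.00049146, -0.00025017]), 'joint_efforts': array([ 4.20231736e-03, -9.28488278e+01,  1.98465563e+00, -3.70529079e+01,
        1.82261481e-02,  5.45024173e-03, -4.04918364e-05]), 'position': array([ 0.27943574, -0.55873966,  0.24479962]), 'tool_rot': array([-3.14061030e+00,  1.08381015e-04,  4.63840904e-01]), 'force': array([-1.05862626,  0.28193635, -1.03849074]), 'moment': array([-0.00965656, -0.02780815, -0.00331877]), 'finger_force': 0.0, 'grip_width': 0.08533962094079318}
{'vfov': 62.10449863846321, 'cx': 321.0277917307116, 'cy': 241.56072756272854, 'T_tool_cam': array([[ 7.25078503e-04, -9.63260361e-01, -2.68568336e-01,
         6.75447387e-02],
       [ 9.99999687e-01,  7.83611419e-04, -1.10748508e-04,
         8.42668047e-04],
       [ 3.17132862e-04, -2.68568171e-01,  9.63260628e-01,
        -1.27281017e-01],
       [ 0.00000000e+00,  0.00000000e+00,  0.00000000e+00,
         1.00000000e+00]])} 0.014
```

View pics/scene0.png

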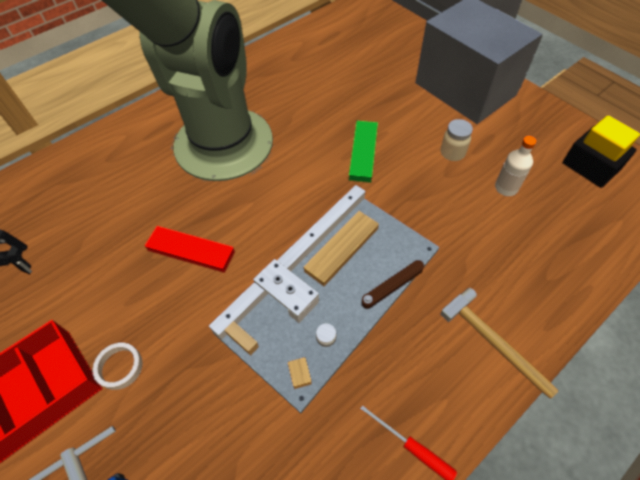

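View pics/side0.png

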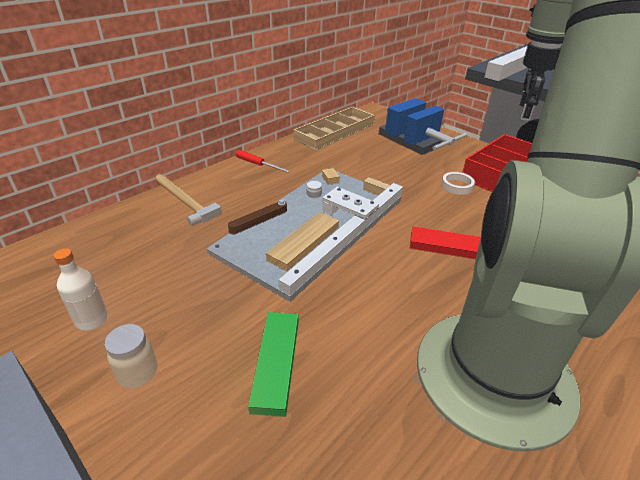

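Scene view: pine board at (342,247), lying loose on the grey panel beside the fence, turn-button at (392,284) with its pivot at (367,300). The red (190,248) and green (364,151) boards are look-alikes lying off the jig. The pine one fits the description, and I'll confirm it in an enlarged crop.

```bash
python3 - <<'E'
import cv2
a=cv2.imread("pics/scene0.png")[180:420,200:450]; cv2.imwrite("pics/c1.png",cv2.resize(a,None,fx=2.5,fy=2.5,interpolation=cv2.INTER_CUBIC))
a=cv2.imread("pics/side0.png")[160:300,205:415]; cv2.imwrite("pics/c2.png",cv2.resize(a,None,fx=3.75,fy=3.75,interpolation=cv2.INTER_CUBIC))
E
```

```text
(no output)
```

View pics/c1.png

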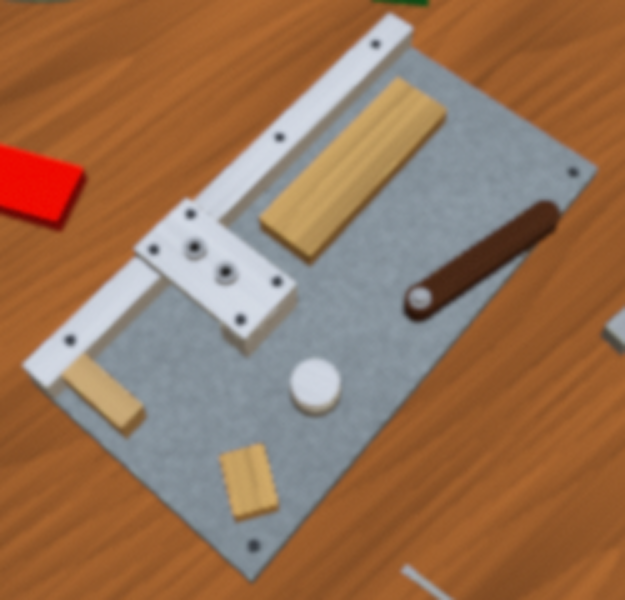

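View pics/c2.png

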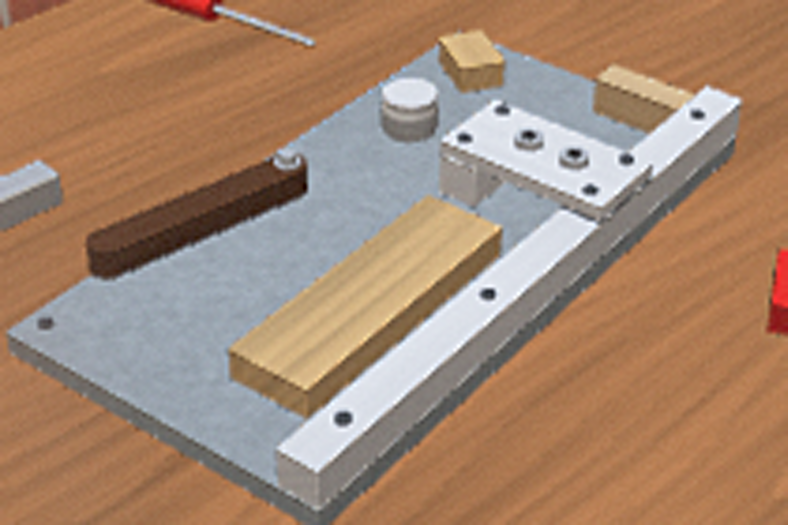

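The crops confirm the plain pine board, with top corners in the scene crop at (400,77), (446,114), (310,250) and (260,217). The button points from its pivot (420,296) to its tip (556,208). Next I'll fit the jig, board and button poses to both views.

```bash
cat > fit.py <<'E'
import numpy as np
from scipy.optimize import least_squares
from workcell import camera_model
def proj(n,X):
    m=camera_model(n); f=240/np.tan(np.radians(m["vfov"]/2)); c=np.asarray(X)@m["R"].T+m["t"]
    return f*c[:,:2]/c[:,2:]+[m["cx"],m["cy"]]
def place(p,L):
    L=np.asarray(L,float)/1000; c,s=np.cos(p[2]),np.sin(p[2])
    return np.c_[p[0]+c*L[:,0]-s*L[:,1],p[1]+s*L[:,0]+c*L[:,1],L[:,2]]
def fit(obs,p0):  # obs: {cam:[(local xyz mm, pixel)]}
    f=lambda p:np.concatenate([(proj(n,place(p,[a for a,b in o]))-[b for a,b in o]).ravel() for n,o in obs.items()])
    r=least_squares(f,p0,loss="soft_l1"); return r.x,f(r.x).reshape(-1,2)
def S(u,v):return(200+u/2.5,180+v/2.5)
def D(u,v):return(205+u/3.75,160+v/3.75)
def tojig(J,w):
    c,s=np.cos(J[2]),np.sin(J[2]); d=np.asarray(w[:2])-J[:2]; return np.array([c*d[0]+s*d[1],-s*d[0]+c*d[1]])*1000
E
python3 - <<'E'
from fit import *
np.set_printoptions(precision=4,suppress=True)
jo={"scene":[((150,240,18),S(597,168)),((-100,240,48),S(391,12)),((-70,240,48),S(413,30)),((-100,-240,48),S(23,365)),((-100,-45,62),S(186,198)),((28,-45,62),S(297,285)),((28,-110,62),S(243,337)),((-100,-110,62),S(134,246)),((110,18,50),S(420,296))],
"side":[((150,240,18),D(9,333)),((-100,240,48),D(319,473)),((-70,240,48),D(278,455)),((-70,-240,48),D(712,87)),((-100,-240,48),D(741,100)),((28,-45,62),D(443,140)),((28,-110,62),D(496,100)),((-100,-110,62),D(651,170)),((110,18,50),D(288,157))]}
J,r=fit(jo,[0.6,-0.1,0.]); print(J,np.degrees(J[2]));print(r.round(1).tolist())
q=[(-30,100,42),(30,100,42),(30,-100,42),(-30,-100,42)]
bo={"scene":list(zip(q,[S(400,77),S(446,114),S(310,251),S(260,217)])),"side":list(zip(q,[D(307,390),D(230,352),D(430,197),D(501,230)]))}
B,r=fit(bo,[*J[:2],J[2]]); print("board",B,tojig(J,B),np.degrees(B[2]-J[2]));print(r.round(1).tolist())
# button: offset from pivot
P=place(J,[(110,18,0)])[0]
f=lambda a:np.concatenate([proj(n,place([P[0],P[1],J[2]+np.pi-a[0]],[(155,0,41.5)]))[0]-t for n,t in(("scene",S(556,208)),("side",D(88,240)))])
a=least_squares(f,[1.8]);print("btn",a.x,a.fun)
np.save("J.npy",J)
for n,L in dict(offcut=0,).items():pass
E
```

```text
[ 0.5119 -0.0778  0.1488] 8.52378040596306
[[-0.1, -0.6], [-1.3, -0.2], [-0.4, -1.2], [-0.9, -0.7], [-0.4, -0.7], [-0.7, -1.3], [-0.2, 0.0], [-0.8, 0.3], [-0.7, -1.2], [-1.8, -0.8], [-0.7, -0.6], [-1.2, -2.2], [-2.0, -0.6], [0.1, -0.5], [-1.2, -0.6], [-0.8, -0.5], [0.3, -2.4], [-0.7, -1.4]]
board [0.4804 0.0079 0.1557] [-18.4768  89.3928] 0.39796591897037775
[[-1.6, -1.2], [0.2, -2.8], [-0.6, 1.0], [-1.3, -0.9], [-0.7, -0.0], [-1.3, -1.0], [-1.0, -0.9], [0.0, -1.0]]
btn [1.8352] [ 0.5668 -0.6974 -1.1931  0.9498]
```

Call:
{"fn": "move_arm", "kwargs": {
  "moves": [
    [24,52,0,-0.03],
    [48,105,0,-0.06],
    [72,157,0,-0.1],
    [96,210,0,-0.13],
    [120,262,0,-0.16],
    [144,315,0,-0.2],
    [168,367,0,-0.23],
    [192,420,0,-0.26],
    [216,472,0,-0.3],
    [240,525,0,-0.315],
    [263,576,0,-0.315],
    [263,576,0,-0.315]
  ],
  "gripper": 1
}}

```text
clock: 1.6
position: [0.5433, 0.0215, 0.2448]
tool_rot: [-3.14, 0.0, 0.155]
force: [0.4, -0.5, 0.3]
grip_width: 0.0856
finger_force: 0.0
```

```bash
python3 - <<'E'
from workcell import *
from workcell import monitor, grab_frame
import cv2,numpy as np
s=monitor.observe(); print(s["position"],s["tool_rot"]); cv2.imwrite("pics/w1.png",grab_frame("wrist"))
np.save("w1.npy",np.r_[s["position"],s["tool_rot"]])
E
```

```text
[0.54330865 0.02146204 0.24481095] [-3.1399377e+00  7.4654673e-05  1.5457287e-01]
```

View pics/w1.png

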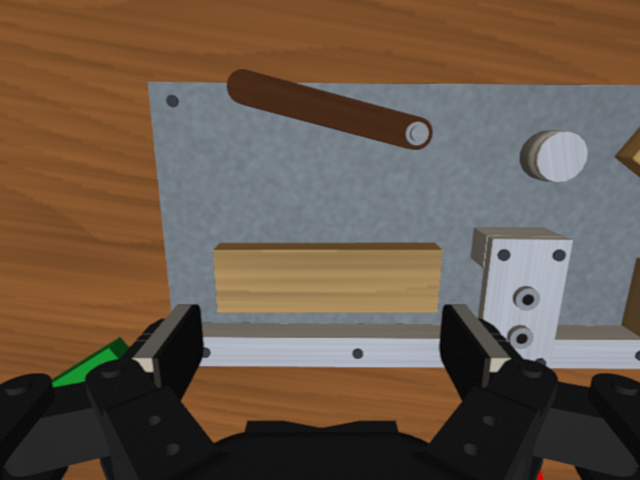

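The wrist view confirms the board, with top corners at (216,250), (440,250), (441,312) and (214,312). It lies almost parallel to the fence edge at row 338. The bridge is at (527,290) and the button pivot at (417,132). I'll cross-check the poses with these pixels.

```bash
cat >> fit.py <<'E'
from scipy.spatial.transform import Rotation as Ro
def wback(pose,uv,z):
    m=camera_model("wrist"); T=m["T_tool_cam"]; f=240/np.tan(np.radians(m["vfov"]/2))
    R=Ro.from_euler("xyz",pose[3:]).as_matrix(); o=R@T[:3,3]+pose[:3]
    d=R@T[:3,:3]@np.array([(uv[0]-m["cx"])/f,(uv[1]-m["cy"])/f,1]); return o+d*(z/1000-o[2])/d[2]
E
python3 - <<'E'
from fit import *
np.set_printoptions(precision=1,suppress=True)
J=np.load("J.npy");p=np.load("w1.npy")
for n,uv,z in [("corner150,240",(149,83),18),("pivot110,18",(417,132),50),("br28,-45",(488,239),62),("br28,-110",(572,240),62),("fence-70",(203,338),48),("fence-70",(440,340),48),("b",(216,250),42),("b",(440,250),42),("b",(441,312),42),("b",(214,312),42),("tip",(230,80),41.5)]:
    print(n,tojig(J,wback(p,uv,z)),wback(p,uv,z)*1000)
E
```

```text
corner150,240 [150.6 236.7] [625.7 178.5  18. ]
pivot110,18 [112.9  18.7] [620.8 -42.6  50. ]
br28,-45 [ 30.2 -41.7] [ 547.9 -114.5   62. ]
br28,-110 [  29.8 -109.4] [ 557.6 -181.5   62. ]
fence-70 [-68.3 199.1] [414.9 109.   48. ]
fence-70 [-68.6 -15.6] [ 446.3 -103.4   48. ]
b [ 13.3 183.7] [497.8 105.8  42. ]
b [ 14.7 -10. ] [527.9 -85.6  42. ]
b [-43.8 -16. ] [ 471.  -100.1   42. ]
b [-45.4 189.2] [439.  102.6  42. ]
tip [150.7 164.1] [636.6 106.8  41.5]
```

Call:
{"fn": "move_arm", "kwargs": {
  "moves": [
    [0,0,-55,-0.006],
    [0,0,-110,-0.006],
    [0,0,-160,-0.006],
    [0,0,-195,-0.006],
    [0,0,-207,-0.006],
    [0,0,-207,-0.006]
  ]
}}

```text
clock: 2.4
position: [0.5424, 0.0164, 0.0385]
tool_rot: [3.141, 0.001, 0.142]
force: [0.3, 0.4, 1.0]
grip_width: 0.0854
finger_force: 0.0
```

Call:
{"fn": "move_arm", "kwargs": {
  "moves": [
    [-10,-1.5,0,0],
    [-20,-3,0,0],
    [-27,-4,0,0],
    [-32,-4.8,0,0],
    [-36,-5.4,0,0],
    [-36,-5.4,0,0]
  ]
}}

```text
clock: 3.15
position: [0.5062, 0.0115, 0.0382]
tool_rot: [3.142, 0.001, 0.143]
force: [0.6, 0.2, -0.5]
grip_width: 0.0853
finger_force: 0.0
```

Call:
{"fn": "move_arm", "kwargs": {
  "moves": [
    [-3,-0.4,0,0.006],
    [-5,-0.7,0,0.006],
    [-7,-1,0,0.006],
    [-8,-1.2,0,0.006],
    [-8,-1.2,0,0.006]
  ]
}}

```text
clock: 3.78
position: [0.5014, 0.0109, 0.039]
tool_rot: [-3.141, -0.006, 0.149]
force: [14.5, 0.9, -1.1]
grip_width: 0.0854
finger_force: 7.3
```

```bash
python3 - <<'E'
from workcell import monitor, grab_frame
import cv2,numpy as np
s=monitor.observe(); print(s["position"],s["tool_rot"],s["force"])
a=grab_frame("wrist"); b=grab_frame("side")[160:300,205:415]
b=cv2.resize(b,(800,533),interpolation=cv2.INTER_CUBIC)
o=np.zeros((600,800,3),np.uint8); o[:300,:400]=cv2.resize(a,(400,300)); o[:,400:]=b[0:533,200:600][np.minimum(np.arange(600),532)]
cv2.imwrite("pics/m2.png",b); cv2.imwrite("pics/w2.png",a)
np.save("w2.npy",np.r_[s["position"],s["tool_rot"]])
E
```

```text
[0.50135803 0.01090488 0.03899313] [-3.14128839 -0.00582212  0.14876569] [14.53382448  0.85299255 -1.08306304]
```

View pics/m2.png

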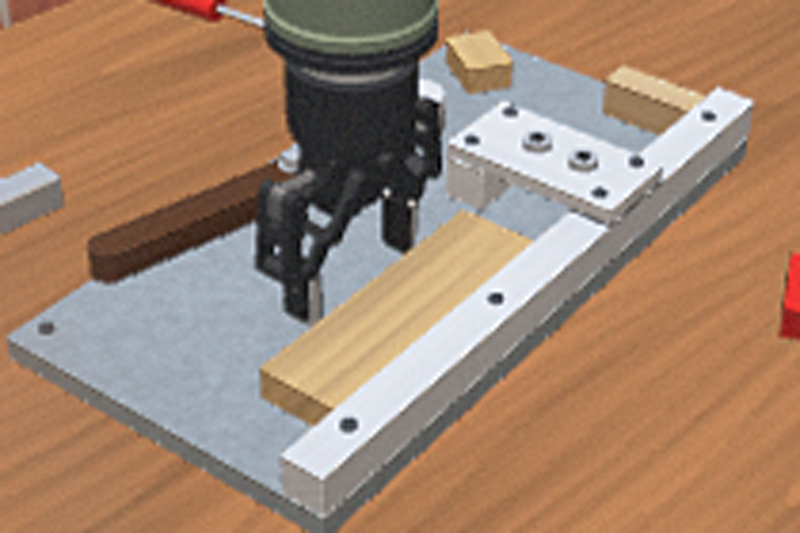

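Board is flush along the fence with 14.5 N on it. Next I'll retreat, turn the gripper 90° and move behind the trailing end.

Call:
{"fn": "move_arm", "kwargs": {
  "moves": [
    [15,2,0,0],
    [22,4,10,0],
    [20,10,60,0.15],
    [5,30,60,0.33],
    [-10,50,60,0.51],
    [-25,70,60,0.69],
    [-40,90,60,0.87],
    [-50,110,60,1.05],
    [-60,128,60,1.23],
    [-60,128,60,1.41],
    [-60,128,60,1.57],
    [-60,128,60,1.57]
  ],
  "gripper": 0.2
}}

```text
clock: 5.38
position: [0.4384, 0.138, 0.0986]
tool_rot: [-3.141, 0.0, 1.718]
force: [0.5, -0.5, -0.5]
grip_width: 0.0175
finger_force: 0.0
```

Call:
{"fn": "move_arm", "kwargs": {
  "moves": [
    [0,0,-30,0],
    [0,0,-50,0],
    [0,0,-59,0],
    [0,0,-59,0]
  ]
}}

```text
clock: 5.88
position: [0.4384, 0.1384, 0.0393]
tool_rot: [-3.141, 0.0, 1.717]
force: [-0.1, 0.0, 0.0]
grip_width: 0.0173
finger_force: 0.0
```

```bash
python3 - <<'E'
from fit import *
from workcell import monitor
s=monitor.observe(); J=np.load("J.npy");print(tojig(J,s["position"]),s["position"],s["tool_rot"][2]-J[2],s["force"],s["qpos"])
E
```

```text
[-40.65009678 224.76692224] [0.43838995 0.13844617 0.03930119] 1.5685605501614823 [-0.1003011  0.0096976  0.0008447] [-0.08186713  0.66231099 -0.46142812  2.14424738  0.64493395  0.47326803
 -0.89919198]
```

Call:
{"fn": "move_arm", "kwargs": {
  "moves": [
    [1.5,-10,0,0],
    [3,-20,0,0],
    [5.2,-35,0,0],
    [7.5,-50,0,0],
    [9.7,-65,0,0],
    [12,-80,0,0],
    [14.3,-95,0,0],
    [16.5,-110,0,0],
    [16.5,-110,0,0]
  ]
}}

```text
clock: 7.0
position: [0.4548, 0.0267, 0.0391]
tool_rot: [-3.141, 0.001, 1.716]
force: [-0.2, -0.3, 0.5]
grip_width: 0.0173
finger_force: 0.0
```

```bash
python3 - <<'E'
from fit import *
from workcell import monitor,grab_frame
import cv2
s=monitor.observe(); J=np.load("J.npy");print(tojig(J,s["position"]),s["position"],s["tool_rot"][2]-J[2],s["force"])
a=grab_frame("scene")[180:420,200:450]; b=grab_frame("side")[160:300,205:415]
o=np.zeros((600,800,3),np.uint8);o[:384,:400]=cv2.resize(a,(400,384),interpolation=cv2.INTER_CUBIC);o[:267,400:]=cv2.resize(b,(400,267),interpolation=cv2.INTER_CUBIC)
cv2.imwrite("pics/m3.png",o[:384])
E
```

```text
[-40.94708687 111.79961169] [0.45484024 0.02668262 0.03909776] 1.567701362590355 [-0.15174841 -0.34311082  0.53560759]
```

View pics/m3.png

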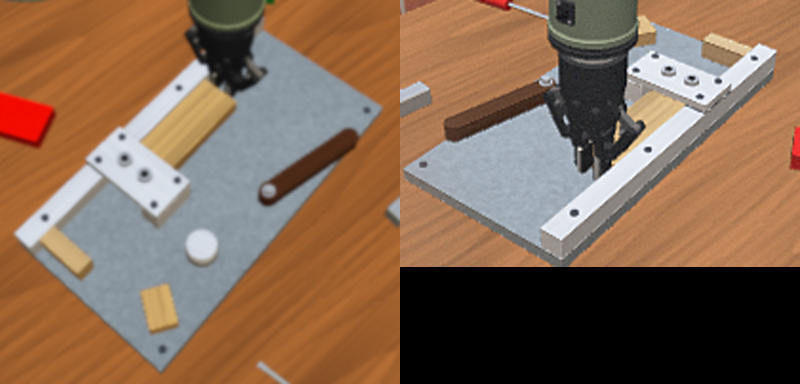

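Board is straight along the fence and entering the bridge. I'll keep pushing.

Call:
{"fn": "move_arm", "kwargs": {
  "moves": [
    [2,-14,0,0],
    [4.2,-28,0,0],
    [6.3,-42,0,0],
    [8.4,-56,0,0],
    [10.5,-70,0,0],
    [12,-80,0,0],
    [13.2,-88,0,0],
    [13.2,-88,0,0]
  ]
}}

```text
clock: 8.1
position: [0.4682, -0.0602, 0.0392]
tool_rot: [-3.141, 0.0, 1.718]
force: [0.1, -0.7, 0.0]
grip_width: 0.017
finger_force: 0.0
```

Call:
{"fn": "move_arm", "kwargs": {
  "moves": [
    [0.5,-3,0,0],
    [0.9,-6,0,0],
    [1.3,-9,0,0],
    [1.3,-9,0,0]
  ]
}}

```text
clock: 8.6
position: [0.4696, -0.0688, 0.0393]
tool_rot: [-3.142, 0.0, 1.718]
force: [-0.7, -0.3, -0.5]
grip_width: 0.0171
finger_force: 0.0
```

Call:
{"fn": "move_arm", "kwargs": {
  "moves": [
    [0.3,-2,0,0],
    [0.6,-4,0,0],
    [0.8,-5.5,0,0],
    [0.8,-5.5,0,0]
  ]
}}

```text
clock: 9.1
position: [0.4703, -0.0732, 0.0393]
tool_rot: [3.141, -0.001, 1.719]
force: [-1.7, 7.2, 2.1]
grip_width: 0.017
finger_force: 4.0
```

Call:
{"fn": "move_arm", "kwargs": {
  "moves": [
    [0.2,-1.5,0,0],
    [0.4,-3,0,0],
    [0.4,-3,0,0]
  ]
}}

```text
clock: 9.48
position: [0.4703, -0.0733, 0.0393]
tool_rot: [3.141, -0.004, 1.722]
force: [-7.6, 25.7, 7.9]
grip_width: 0.0169
finger_force: 13.4
```

Call:
{"fn": "move_arm", "kwargs": {
  "moves": [
    [-1.5,10,0,0],
    [-3,20,0,0],
    [-4.5,30,20,0],
    [-5,40,60,0],
    [-7,60,110,0],
    [-10,80,160,0],
    [-10,80,160,0]
  ],
  "gripper": 0
}}

```text
clock: 10.35
position: [0.4621, 0.0043, 0.2024]
tool_rot: [3.136, 0.001, 1.72]
force: [0.0, -0.6, -1.1]
grip_width: 0.0002
finger_force: 0.0
```

```bash
python3 - <<'E'
from fit import *
from workcell import monitor,grab_frame
import cv2
s=monitor.observe(); J=np.load("J.npy");print(tojig(J,s["position"]),s["position"],s["tool_rot"][2]-J[2],s["force"])
np.save("w3.npy",np.r_[s["position"],s["tool_rot"]])
cv2.imwrite("pics/w3.png",grab_frame("wrist"))
b=grab_frame("side")[160:260,285:415];a=grab_frame("scene")[240:370,200:350]
o=np.zeros((600,800,3),np.uint8);o[:347,:400]=cv2.resize(a,(400,347),interpolation=cv2.INTER_CUBIC);o[:308,400:]=cv2.resize(b,(400,308),interpolation=cv2.INTER_CUBIC)
cv2.imwrite("pics/m4.png",o[:347])
E
```

```text
[-37.1229562   88.62396444] [0.46205722 0.00432978 0.20236905] 1.5713885940077366 [ 0.01652277 -0.59425298 -1.06647382]
```

View pics/m4.png

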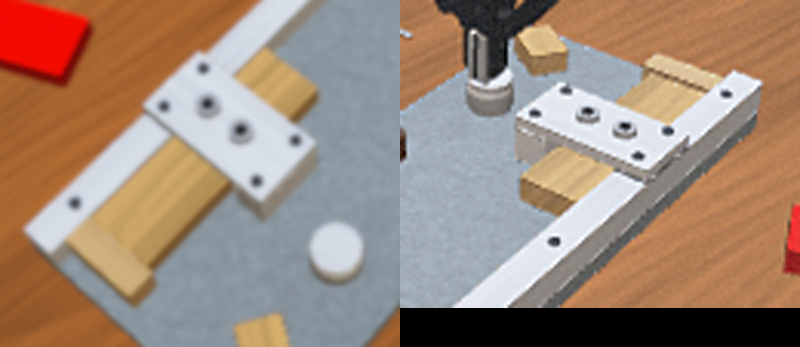

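Board is home against the stop with no visible gap at the fence. I'll press the protruding end sideways to confirm it's snug.

Call:
{"fn": "move_arm", "kwargs": {
  "moves": [
    [30,-33,0,0],
    [60,-66,0,0],
    [87,-97,0,0],
    [87,-97,-50,0],
    [87,-97,-100,0],
    [87,-97,-145,0],
    [87,-97,-162,0],
    [87,-97,-162,0]
  ]
}}

```text
clock: 11.5
position: [0.5472, -0.0939, 0.0365]
tool_rot: [-3.14, -0.001, 1.719]
force: [-0.1, -0.1, 0.5]
grip_width: -0.0002
finger_force: 0.0
```

Call:
{"fn": "move_arm", "kwargs": {
  "moves": [
    [-10,-1.5,0,0],
    [-18,-2.7,0,0],
    [-24,-3.6,0,0],
    [-27,-4,0,0],
    [-27,-4,0,0]
  ]
}}

```text
clock: 12.12
position: [0.5209, -0.0982, 0.0375]
tool_rot: [3.141, 0.0, 1.719]
force: [-0.1, 0.3, -0.3]
grip_width: 0.0002
finger_force: 0.0
```

Call:
{"fn": "move_arm", "kwargs": {
  "moves": [
    [-2,-0.3,0,0],
    [-4,-0.6,0,0],
    [-5,-0.7,0,0],
    [-5,-0.7,0,0]
  ]
}}

```text
clock: 12.62
position: [0.5203, -0.0981, 0.0386]
tool_rot: [3.133, -0.0, 1.719]
force: [20.7, 0.6, -1.0]
grip_width: -0.0002
finger_force: 10.8
```

Snug: it took 20 N straight away with no travel. Next, the button. I'll compute its arc and check the hammer's clearance.

```bash
python3 - <<'E'
from fit import *
J=np.load("J.npy")
m=camera_model("scene"); f=240/np.tan(np.radians(m["vfov"]/2))
for uv in((445,312),(474,293),(462,305)):
    d=m["R"].T@np.array([(uv[0]-m["cx"])/f,(uv[1]-m["cy"])/f,1]); o=-m["R"].T@m["t"]; print("hammer",tojig(J,o+d*(.02-o[2])/d[2]).round())
def W(a,d,r=110):
    u=np.array([-np.cos(a),np.sin(a)]);n=np.array([np.sin(a),np.cos(a)]); p=np.array([110,18])+r*u+d*n
    return place(J,[(*p,38)])[0]*1000
s=W(1.835,46);print("start",s.round(1),"from",place(J,[(35,-20,38)])[0]*1000)
for a in np.linspace(1.835,0,19): print(round(a,2),(W(a,25)-s)[:2].round(1).tolist())
E
```

```text
hammer [250. 109.]
hammer [274. 188.]
hammer [269. 147.]
start [676.4  60.3  38. ] from [549.48377143 -92.40431649  38.        ]
1.84 [-20.9, 2.4]
1.73 [-31.9, 5.7]
1.63 [-43.2, 7.8]
1.53 [-54.6, 8.8]
1.43 [-66.1, 8.6]
1.33 [-77.5, 7.2]
1.22 [-88.8, 4.7]
1.12 [-99.6, 1.0]
1.02 [-110.1, -3.7]
0.92 [-120.1, -9.5]
0.82 [-129.3, -16.3]
0.71 [-137.9, -24.0]
0.61 [-145.6, -32.5]
0.51 [-152.4, -41.7]
0.41 [-158.3, -51.6]
0.31 [-163.1, -62.1]
0.2 [-166.8, -72.9]
0.1 [-169.4, -84.1]
0.0 [-170.9, -95.5]
```

Call:
{"fn": "move_arm", "kwargs": {
  "moves": [
    [15,2,0,0],
    [25,4,20,0],
    [30,5,70,0],
    [65,35,90,0],
    [100,75,90,0],
    [135,120,90,0],
    [161,159,90,0],
    [161,159,90,0],
    [161,159,40,0],
    [161,159,8,0],
    [161,159,0,0],
    [161,159,0,0]
  ]
}}

```text
clock: 14.12
position: [0.6768, 0.06, 0.0377]
tool_rot: [-3.142, -0.0, 1.718]
force: [0.3, -0.2, -0.1]
grip_width: -0.0001
finger_force: 0.0
```

Call:
{"fn": "move_arm", "kwargs": {
  "moves": [
    [-10,1,0,0],
    [-21,2.4,0,0],
    [-32,5.7,0,0],
    [-43,7.8,0,0],
    [-54.5,8.8,0,0],
    [-66,8.6,0,0],
    [-77.5,7.2,0,0],
    [-89,4.7,0,0],
    [-99.5,1,0,0],
    [-110,-3.7,0,0],
    [-120,-9.5,0,0],
    [-120,-9.5,0,0]
  ]
}}

```text
clock: 15.62
position: [0.5561, 0.05, 0.0373]
tool_rot: [-3.141, 0.0, 1.718]
force: [0.6, -0.7, 0.7]
grip_width: -0.0
finger_force: 0.0
```

Call:
{"fn": "move_arm", "kwargs": {
  "moves": [
    [-9.3,-6.8,0,0],
    [-18,-14.5,0,0],
    [-25.5,-23,0,0],
    [-32.5,-32,0,0],
    [-38.3,-42,0,0],
    [-43,-52.5,0,0],
    [-46.8,-63.5,0,0],
    [-49.4,-74.5,0,0],
    [-50.3,-81,0,0],
    [-50.3,-81,0,0]
  ]
}}

```text
clock: 16.88
position: [0.5065, -0.0308, 0.0373]
tool_rot: [-3.141, 0.0, 1.718]
force: [0.6, -0.4, 0.2]
grip_width: 0.0001
finger_force: 0.0
```

Call:
{"fn": "move_arm", "kwargs": {
  "moves": [
    [0.4,-2.5,0,0],
    [0.8,-5,0,0],
    [0.9,-6,0,0],
    [1,-7,0,0],
    [1,-7,0,0]
  ]
}}

```text
clock: 17.5
position: [0.5074, -0.0363, 0.0373]
tool_rot: [3.141, -0.001, 1.72]
force: [-0.7, 5.7, 0.2]
grip_width: 0.0002
finger_force: 3.0
```

Call:
{"fn": "move_arm", "kwargs": {
  "moves": [
    [0.1,-1,0,0],
    [0.1,-1,0,0],
    [-1.5,10,0,0],
    [-3,20,0,0],
    [-5,35,15,0],
    [-8,55,60,0],
    [-12,80,110,0],
    [-15,100,160,0],
    [-15,100,160,0],
    [-15,100,160,0]
  ]
}}

```text
clock: 18.75
position: [0.4921, 0.0628, 0.1976]
tool_rot: [3.141, 0.001, 1.719]
force: [0.0, 0.1, 0.3]
grip_width: -0.0006
finger_force: 0.0
```

```bash
python3 - <<'E'
from fit import *
from workcell import monitor,grab_frame
import cv2
s=monitor.observe(); print(s["clock"],s["force"])
a=grab_frame("scene")[230:370,200:350]; w=grab_frame("wrist"); b=grab_frame("side")[160:260,285:415]
o=np.zeros((600,800,3),np.uint8);o[:373,:400]=cv2.resize(a,(400,373),interpolation=cv2.INTER_CUBIC);o[:300,400:]=cv2.resize(w,(400,300));o[300:600,400:790]=cv2.resize(b,(390,300))
cv2.imwrite("pics/m5.png",o)
E
```

```text
18.75 [0.01439007 0.14351319 0.26102944]
```

View pics/m5.png

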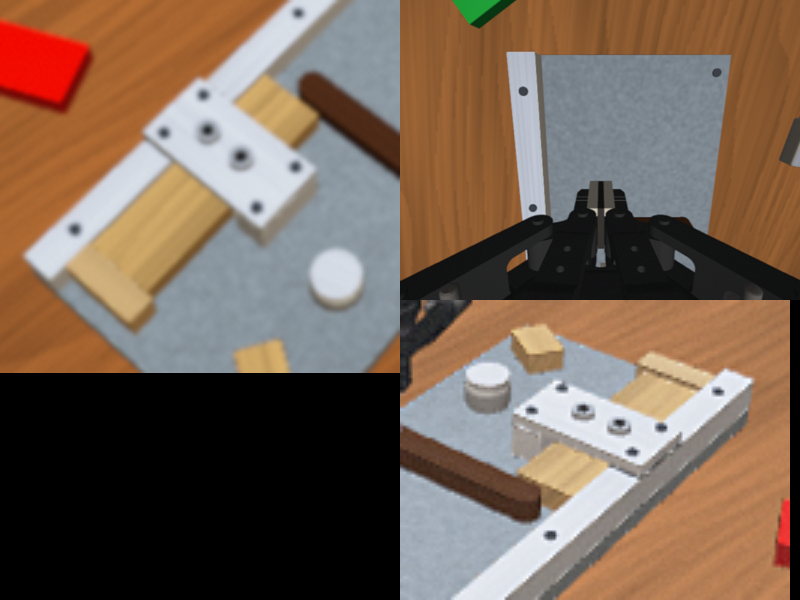

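The board is home and snug, the button lies across the lane behind it, and the other things are where they were. The gripper is clear, so I'm handing in.

```bash
python3 -c "
from workcell import bot
print(bot.job_done())"
```

```text
the job is handed in; nothing more can be done
None
```

The pine board is against the end stop and snug on the fence, the turn-button is swung fully across behind it, and the job was handed in at about 19 s; no verdict was returned.

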